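# Put the brass tealight holder away in the push-catch showcase

### The job

Put the brass tealight holder away in the countertop showcase: press the front of the lid to let the push catch go so that the lid springs open, stand the holder upright in the empty well inside, then bring the lid down again and press its front until the catch holds it shut by itself. Press gently, the lid and its catch are delicate, and leave all the other pieces where they stand.

Things in the scene. Friction and masses are not known exactly. Their poses are not given: they have to be found in the camera images.
- case: the showcase, fixed: an open oak tray 280 mm wide (its y), 200 deep (its x), 70 high, walls 6 mm. Origin at the centre of its underside; x points from the front (catch, towards the robot) to the back (hinge), z up. Its cap lid is 296 by 212 mm: aluminium frame 12 mm thick, rails 28 mm wide, clear pane, 16 mm skirt. A cam plate 36 mm wide hangs 52 mm below its front rail, 182 mm from the hinge.
- hinge_line (a point): middle of the lid's hinge axis, 104 mm behind the case's origin along its x, 86 mm above the counter, along the case's y. Locked, the lid's top lies 12 mm above the axis, 98 mm above the counter. A screw inside sets how deep the catch works: its firm stop (push back climbs 4 to 8 N per mm) lies unseen, 6 to 16 mm below the rail's locked level: feel for it.
- lid (a joint): angle of the lid about its back hinge, rad: 0 +-0.01 when the catch holds it shut, 1.5 fully open, nearly upright. A damped spring in the hinge drives it open: let go by the catch, the lid swings up by itself in about 4 s and stays up. Pushed shut slowly it pushes back with up to 6 N at the front rail, and 3 to 4 N more at 0.5 rad/s. The lid and catch bear at most 15 N.
- insert: the empty display insert in the showcase: a dark slab 130 (x) by 128 (y) by 18 mm lying on the tray's floor, its underside 8 mm above the counter, in the left or the right half of the case; same axes as the case. Origin at the centre of its underside.
- insert_well (a point): centre of the flat bottom of the insert's round well, 30 mm in front of the insert's centre and 20 mm above the counter; the well is 52 mm wide and 6 mm deep with a 2 mm chamfer.
- holder: the brass tealight holder to be put away, standing on the counter beside the showcase: a turned piece 40 mm tall, foot 44 mm across and 5 mm thick, waist 26 mm, cup 36 mm across from 24 to 40 mm above its foot. About 0.2 kg. Origin at the centre of its underside, z up along its axis.
- stone_holder: a travertine holder of the same shape standing in the well of the other insert in the showcase; leave it alone. Origin at the centre of its underside.
- arch: a loose grey stone arch with steps, 50 by 110 by 140 mm, standing on the counter; leave it alone. Origin at the centre of its underside.
- candlestick: a loose travertine candlestick, 64 mm across at the foot and 130 mm tall, standing on the counter; leave it alone. Origin at the centre of its underside.
- sculpture: a loose terracotta ring sculpture on a 70 mm round foot, 142 mm tall, standing on the counter; leave it alone. Origin at the centre of its underside.
- catch (a point): the push catch (heart cam and pin) inside the middle of the case's front wall, 78 mm in front of the case's origin, 56 mm up; press the lid's front rail above it. Lid locked: press to the firm stop and let go, it is released. Lid open: bring it down, press to the stop and let go, it rises to its locked level and stays. A press ending over 1 mm short of the stop may do nothing.
Things that resemble listed ones, but are neither listed nor needed, are in the scene too. Several things look just like the holder: the one meant starts nearest to the robot's base.

How it is judged:
On the way, in this order (a step that is already met when the one before it is completed fails the run):
1. the catch lets the lid go and it stands open (value of joint lid above 1.25 rad), for 0.1 s.
2. the brass holder stands upright in the empty well, let go, with the lid open (value of joint lid above 1 rad and horizontal distance between holder and insert_well below 0.006 m and z of holder in the frame of insert_well between -0.003 and 0.003 m and angle between holder's own z axis and vertical below 0.1 rad and contact force between the fingers and holder below 0.1 N), for 0.1 s.
3. the lid is shut and stays locked with nothing pressing on it (value of joint lid below 0.025 rad and contact force between the fingers and lid below 0.1 N), for 0.3 s.
At the end, for the whole second after the job is handed in: The lid is held shut by its catch with nothing touching it (lid angle below 0.025 rad and still), and the brass holder stands upright (within 0.1 rad) and still on the bottom of the empty insert's well (centre within 6 mm, height within 3 mm) (value of joint lid below 0.025 rad and velocity of joint lid below 0.02 rad/s and horizontal distance between holder and insert_well below 0.006 m and z of holder in the frame of insert_well between -0.003 and 0.003 m and angle between holder's own z axis and vertical below 0.1 rad and linear speed of holder below 0.02 m/s).
It fails at once if the lid is pressed or struck with more than 15 N (contact force between any of the fingers, the arm and lid above 15 N).
It fails at once if another piece is disturbed (distance of any of stone_holder, arch, candlestick, sculpture from where it was at the start of the episode above 0.015 m or angle between stone_holder's own z axis and vertical above 0.3 rad).
It also fails if it takes over 72 s, if anything falls off the work surface, if the arm or the gripper's body presses on something with over 40 N, if the wrist force passes 120 N, or if a joint passes its speed limit or range.

### The arm

A 7-joint arm with a two-finger parallel gripper is mounted at the origin on the work surface. World frame = base frame: x ahead of the robot, y to its left, z up, the work surface at z = 0. Lengths are in m, angles in rad, forces in N, time in s.
With the tool pointing down it reaches from about 0.4 to 0.85 m from the base axis. Payload 4.5 kg.
Tool frame: the origin (TCP) lies on the centre line of the jaws, within the pads' length; the fingertips stand 11 mm ahead of it and the grasp point (between the pads) lies 8 mm behind it; z points along the fingers, y is the line along which they close (so a half turn about z gives the same grasp; the last joint's range is limited). The gripper opens to 88 mm and grips with 3 to 60 N. Pads are 18 mm wide; open, the fingers measure 123 mm over their backs; the gripper's body (75 mm by 187 mm) begins 45 mm behind the grasp point.
Start: joints at [-1.229, 0.689, -0.195, 1.565, 0.157, 0.902, -0.215], TCP at [0.189, 0.596, 0.25] pointing down, gripper open.
Joint ranges: [-3.01, 3.01], [-0.46, 2.08], [-1.47, 1.51], [0.13, 2.56], [-1, 4.14], [0.04, 2.09], [-2.66, 2.66]. Speed limits (rad/s): [2.57, 2.57, 3.14, 3.14, 3.14, 3.14, 3.14].

### API

Orientations are given as a unit quaternion [x, y, z, w].
In Python, from bench import status, cams, workorder gives the robot as it stands.
- The arm moves only by the tool apply_moves, never from a script. Its argument "moves" is a list of rows, each an object of numbers: "dx", "dy", "dz": the shift along the tool's x, y, z in units of 25 mm (1.0 is 25 mm); "wx", "wy", "wz": the turn, a rotation vector about the tool's x, y, z in units of 5 degrees (1.0 is 5 degrees). In form: [{"dx": .., "dy": .., "dz": .., "wx": .., "wy": .., "wz": ..}, ...]. A call has 1 to 20 rows; each row shifts and turns the commanded pose from where the row before left it, along the tool's axes as they then stand; what a row does not reach is not made up. A row lasts 1/12 s, in which the tool goes at most 41.7 mm and 7.16 degrees, less where a joint would pass 70% of its speed; a pose out of reach is approached as far as the arm can. A call is refused whole if a number of a shift passes 1 or a number of a turn 1, either way. A call with a gripper value outside its range is refused whole. "jaw" is the gripper's target within -1 to 1 (fully open at 1, half-way at 0, shut at -1), set as the call begins (left out, the last holds). The fingers move at their own pace and stop on an object; "newtons" is the grip in N (left out, the last holds). Time passes only in rows, so rows that do not move let the fingers close. It gives the time, the measured TCP pose, the force, the opening and the grip force at its end, in the units of the state.
- status.state(): the state, without advancing time (a new reading comes with each control period).
- cams.get_image(name): name is "scene" or "top"; returns a dict with "frame" (420x560x3 uint8, red, green, blue), "vertical_fov" (degrees; the focal length in pixels is half the picture's height over the tangent of half this angle, whatever the lens; pixels are square), "cx", "cy" (the principal point, pixels), "extrinsics" (4x4, takes a point from camera to world coordinates). Camera axes: x right, y up, looking along -z (the intrinsics and any distortion apply to the point x, -y, -z); pixel columns grow to the right and rows downward; lengths in m; the calibration is good to about 2 mm. A picture is of the moment at which its call begins. There is no depth.
- workorder.job_done(): hands the job in; it is judged then, once.
The state is a dict: "t": time; "joint_positions": joint angles; "qvel": joint speeds; "effort": joint torques, N m; "tcp_pos": TCP position; "tool_rot": TCP orientation; "contact_force": force on the tool from outside, world axes, zero at the start; "moment": the same for the moment, N m; "opening": opening from 0.0 (shut) to 1.0 (fully open); "grip_force": force on a finger pad.
Only numpy, scipy, OpenCV 4.12 (cv2) and the standard library are available. Lean on these libraries where they do the work, as an engineer would, in place of code of your own. Each camera call takes 0.05 s, during which the arm holds its last target. There are 200 camera calls.

## Working session

There is one attempt and no reset: what is moved stays moved. The work goes in short steps, Python scripts to look and compute and a tool call to move; the robot and the scene stay as the last step left them, time stands still between calls to the robot, and variables do not carry over. Pictures are saved under pics/ and viewed, at most 10 in all, crops included, and the job is handed in when it is done.

Besides the shell and the picture viewer there is one more tool, called after "Request:" as a command line: name --argument value ..., lists and objects as JSON in quotes. apply_moves: Moves the arm, as the interface text tells. Its arguments: {"type":"object","properties":{"moves":{"type":"array","items":{"type":"object","properties":{"dx":{"type":"number"},"dy":{"type":"number"},"dz":{"type":"number"},"wx":{"type":"number"},"wy":{"type":"number"},"wz":{"type":"number"}}}},"jaw":{"type":"number"},"newtons":{"type":"number"}},"required":["moves"]}

```bash
mkdir -p pics; ls; python3 - <<'E'
from bench import status, cams
import cv2,numpy as np
print(status.state())
for n in("scene","top"):
    d=cams.get_image(n); print(n,{k:(v if k!='frame' else v.shape) for k,v in d.items()})
    cv2.imwrite(f"pics/{n}0.png",cv2.cvtColor(d['frame'],cv2.COLOR_RGB2BGR))
    np.savez(f"{n}0.npz",**d)
E
```

```text
pics
{'t': 0.0, 'joint_positions': array([-1.22924768,  0.68996489, -0.19452075,  1.56631112,  0.15730537,
        0.90248999, -0.21510125]), 'qvel': array([-0.00194554, -0.00117014, -0.00063093,  0.00035814, -0.00177091,
       -0.00108647, -0.00046525]), 'effort': array([ 2.40491945e-04, -5.27553749e+01, -1.26716472e+00, -1.53431386e+01,
       -5.26967773e-02,  6.47426277e-03,  1.81672212e-04]), 'tcp_pos': array([0.18918431, 0.59505822, 0.24893087]), 'tool_rot': array([ 1.53224452e-01,  9.88191011e-01, -8.87543126e-04, -7.25239093e-05]), 'contact_force': array([ 0.5845191 , -0.27169707, -0.18721848]), 'moment': array([ 0.07797432, -0.02105954,  0.00453128]), 'grip_force': 0.0, 'opening': 1.0004932611842958}
scene {'frame': (420, 560, 3), 'vertical_fov': 49.564388663866055, 'cx': 278.23796796401297, 'cy': 208.63584395176585, 'extrinsics': array([[ 0.81903599, -0.39817351,  0.41308341,  1.0596095 ],
       [ 0.57360331,  0.55243083, -0.60481354, -0.71172088],
       [ 0.01262072,  0.73231007,  0.68085437,  0.8256432 ],
       [ 0.        ,  0.        ,  0.        ,  1.        ]])}
top {'frame': (420, 560, 3), 'vertical_fov': 56.50207697897341, 'cx': 276.6227303361985, 'cy': 209.51707312288943, 'extrinsics': array([[ 0.01194796,  0.99271945, -0.11985548,  0.45053965],
       [-0.99987327,  0.01059994, -0.01187824, -0.03398207],
       [-0.0105213 ,  0.11998221,  0.99272029,  1.26603283],
       [ 0.        ,  0.        ,  0.        ,  1.        ]])}
```

View pics/scene0.png

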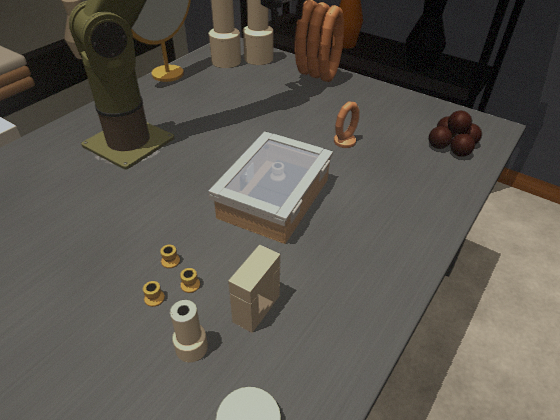

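View pics/top0.png

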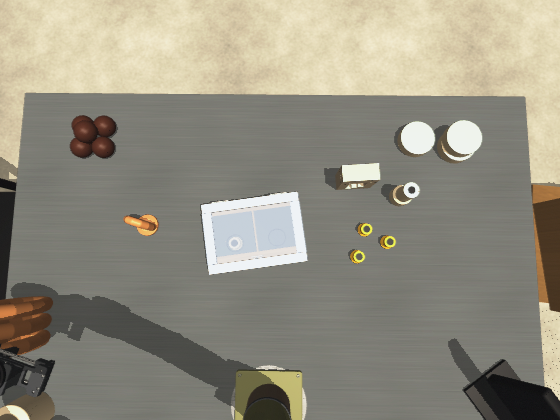

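The top view shows the lid at about (202–307, 193–274), the stone holder seen through the pane at (235,243), and the empty well in the right half at about (275,238). The three brass holders are at (358,257), (388,241) and (365,229). The first is nearest the base at (270,395).

```bash
cat > h.py <<'E'
import numpy as np,cv2
def K(d):
    f=d['frame'].shape[0]/2/np.tan(np.radians(float(d['vertical_fov']))/2); return f,float(d['cx']),float(d['cy'])
def ray(d,p,z):
    f,cx,cy=K(d);E=d['extrinsics'];p=np.atleast_2d(p).astype(float)
    v=np.c_[(p[:,0]-cx)/f,-(p[:,1]-cy)/f,-np.ones(len(p))]@E[:3,:3].T
    o=E[:3,3]; return o+v*((z-o[2])/v[:,2])[:,None]
def proj(d,P):
    f,cx,cy=K(d);E=d['extrinsics'];c=(np.atleast_2d(P)-E[:3,3])@E[:3,:3]
    return np.c_[cx+f*c[:,0]/-c[:,2],cy-f*c[:,1]/-c[:,2]]
E
python3 - <<'E'
from h import *
T=dict(np.load('top0.npz'));S=dict(np.load('scene0.npz'))
hs=cv2.cvtColor(T['frame'],cv2.COLOR_RGB2HSV)
# lid
m=((hs[...,2]>185)&(hs[...,1]<40)).astype(np.uint8);m[:180]=0;m[290:]=0;m[:,:190]=0;m[:,320:]=0
c=max(cv2.findContours(m,cv2.RETR_EXTERNAL,cv2.CHAIN_APPROX_NONE)[0],key=cv2.contourArea)
r=cv2.minAreaRect(c);b=cv2.boxPoints(r);print('lid',b.round(1).tolist())
B=ray(T,b,.098);print(B.round(4));print([np.linalg.norm(B[i]-B[(i+1)%4]).round(4) for i in range(4)],B.mean(0))
for n,d in(('top',T),('scene',S)):
    h=cv2.cvtColor(d['frame'],cv2.COLOR_RGB2HSV)
    m=((h[...,0]>12)&(h[...,0]<32)&(h[...,1]>150)&(h[...,2]>60)).astype(np.uint8)
    m=cv2.morphologyEx(m,cv2.MORPH_CLOSE,np.ones((5,5)))
    for c in cv2.findContours(m,cv2.RETR_EXTERNAL,cv2.CHAIN_APPROX_NONE)[0]:
        a=cv2.contourArea(c)
        if 60<a<700:
            x,y,w,hh=cv2.boundingRect(c);(ex,ey),_=cv2.minEnclosingCircle(c)
            print(n,a,(x,y,w,hh),(ex,ey),ray(d,(ex,ey),.025).round(4))
print('base proj',proj(T,[[0,0,0]]),proj(S,[[0,0,0]]))
# straightness of table edge
g=cv2.cvtColor(T['frame'],cv2.COLOR_RGB2GRAY).astype(float)
print([(x,int(np.argmin(np.diff(cv2.GaussianBlur(g,(5,5),0)[80:115,x]))+80)) for x in range(40,520,60)])
for n,d,(x0,y0,x1,y1) in(('top',T,(195,185,425,285)),('scene',S,(140,125,340,335))):
    im=cv2.cvtColor(d['frame'][y0:y1,x0:x1],cv2.COLOR_RGB2BGR);s=3.4 if n=='top' else 2.8
    cv2.imwrite(f'pics/{n}z.png',cv2.resize(im,None,fx=s,fy=s,interpolation=cv2.INTER_CUBIC))
E
```

```text
lid [[198.6999969482422, 203.6999969482422], [297.6000061035156, 189.8000030517578], [307.5, 260.5], [208.60000610351562, 274.3999938964844]]
[[ 0.6068  0.2157  0.098 ]
 [ 0.6522 -0.0827  0.098 ]
 [ 0.4404 -0.1132  0.098 ]
 [ 0.3963  0.1788  0.098 ]]
[np.float64(0.3018), np.float64(0.2141), np.float64(0.2953), np.float64(0.2138)] [0.52392138 0.04963545 0.098     ]
top 124.5 (350, 250, 15, 13) (356.8829650878906, 255.81915283203125) [[ 0.4563 -0.2735  0.025 ]]
top 137.0 (380, 236, 15, 13) (387.1428527832031, 241.5) [[ 0.5024 -0.3694  0.025 ]]
top 127.5 (358, 223, 14, 13) (364.30767822265625, 229.0) [[ 0.5411 -0.298   0.025 ]]
top 289.0 (535, 222, 13, 81) (541.0, 262.0) [[ 0.444  -0.8475  0.025 ]]
top 341.0 (125, 215, 33, 20) (141.0, 222.5) [[0.5539 0.4141 0.025 ]]
top 355.5 (533, 185, 27, 18) (545.423095703125, 193.5) [[ 0.661  -0.8764  0.025 ]]
scene 248.0 (144, 285, 20, 21) (152.55555725097656, 294.4444580078125) [[ 0.5103 -0.3787  0.025 ]]
scene 206.0 (181, 270, 19, 23) (189.53390502929688, 280.9152526855469) [[ 0.5495 -0.3061  0.025 ]]
scene 202.0 (161, 247, 19, 21) (168.99606323242188, 256.3267822265625) [[ 0.4617 -0.2811  0.025 ]]
scene 533.0 (131, 0, 59, 82) (172.0, 39.5) [[-0.4044  0.6041  0.025 ]]
base proj [[268.16465221 404.01052578]] [[128.76259566 141.7079769 ]]
[(40, 92), (100, 92), (160, 93), (220, 93), (280, 94), (340, 94), (400, 95), (460, 95)]
```

View pics/topz.png

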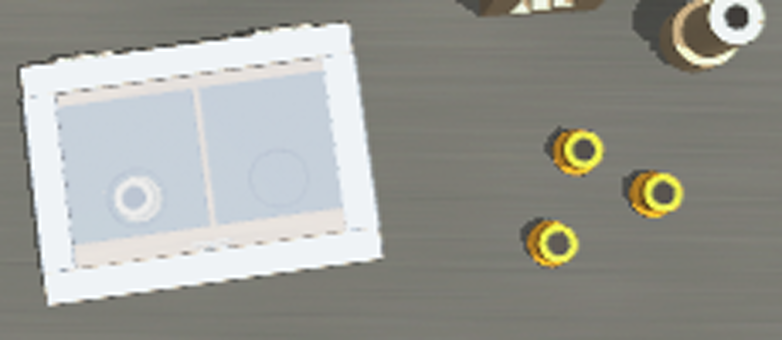

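View pics/scenez.png

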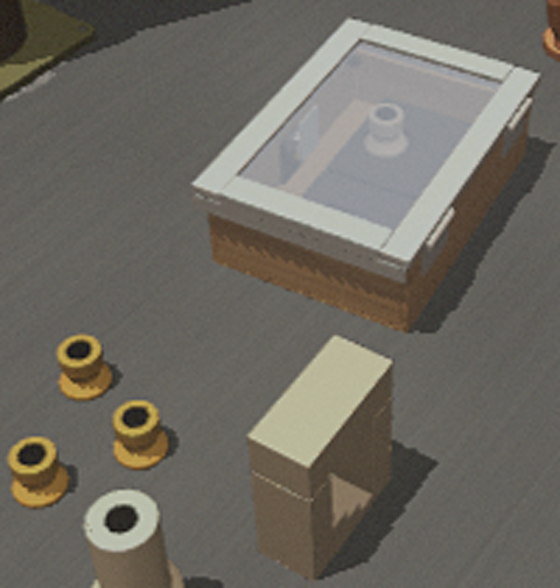

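The zooms show the lid corners sharply, with hinges on the far (+x) edge. The nearest holder's rim is at top (359.1,256.5) and scene (168.2,250.4), and the empty well's ring is at top (276.8,237.5).

```bash
python3 - <<'E'
from h import *
T=dict(np.load('top0.npz'));S=dict(np.load('scene0.npz'))
t=np.array([[48,306],[383,258],[350,23],[20,67]])/3.4+[195,185]-.35
s=np.array([[350,20],[195,188],[408,262],[540,75]])/2.8+[140,125]-.32
for d,p in((T,t),(S,s)):
    B=ray(d,p,.098);print(B.round(4).tolist());print('len',[np.linalg.norm(B[i]-B[(i+1)%4]).round(4) for i in range(4)],'ctr',B.mean(0).round(4))
    print('yaws',[np.degrees(np.arctan2(*(u[[0,1]]*[-1,1]))).round(2) for u in(B[0]-B[1],B[3]-B[2])])
for d,p,w,n in((T,(558/3.4+194.65,243/3.4+184.65),(278/3.4+194.65,178/3.4+184.65),'top'),(S,(79/2.8+139.7,351/2.8+124.7),None,'scene')):
    print(n,'rim',ray(d,p,.04).round(4)); 
    if w:print('well',ray(d,w,.026).round(4),'stone rim',ray(d,(137/3.4+194.65,197/3.4+184.65),.06).round(4))
# dark-hole centroid refine
for n,d,p in(('top',T,(359,256.5)),('scene',S,(168,250.4))):
    x,y=map(int,p);g=cv2.cvtColor(d['frame'],cv2.COLOR_RGB2HSV)[y-10:y+18,x-12:x+14]
    m=((g[...,1]>140)&(g[...,0]>10)&(g[...,0]<35)).astype(np.uint8)
    k=cv2.findContours(m,cv2.RETR_CCOMP,cv2.CHAIN_APPROX_NONE)
    for c,hh in zip(k[0],k[1][0]):
        if hh[3]>=0 and len(c)>4:(u,v),_,_=cv2.fitEllipse(c);print(n,'hole',u+x-12,v+y-10,ray(d,(u+x-12,v+y-10),.04).round(4))
E
```

```text
[[0.3955, 0.1783, 0.098], [0.4404, -0.1127, 0.098], [0.6474, -0.0828, 0.098], [0.6048, 0.2101, 0.098]]
len [np.float64(0.2944), np.float64(0.2092), np.float64(0.296), np.float64(0.2118)] ctr [0.522  0.0482 0.098 ]
yaws [np.float64(8.77), np.float64(8.27)]
[[0.4009, 0.177, 0.098], [0.4472, -0.1143, 0.098], [0.6501, -0.0823, 0.098], [0.607, 0.2085, 0.098]]
len [np.float64(0.295), np.float64(0.2054), np.float64(0.294), np.float64(0.2084)] ctr [0.5263 0.0472 0.098 ]
yaws [np.float64(9.02), np.float64(8.44)]
top rim [[ 0.4554 -0.2764  0.04  ]]
well [[ 0.5125 -0.0195  0.026 ]] stone rim [[0.4922 0.1076 0.06  ]]
scene rim [[ 0.4573 -0.277   0.04  ]]
top hole 358.85558795928955 256.14441204071045 [[ 0.4553 -0.2767  0.04  ]]
scene hole 168.5 260.4323081970215 [[ 0.4807 -0.2986  0.04  ]]
scene hole 171.8751630783081 259.00932121276855 [[ 0.4839 -0.2911  0.04  ]]
scene hole 169.5 257.0 [[ 0.4753 -0.2899  0.04  ]]
scene hole 173.78520584106445 255.93237590789795 [[ 0.4809 -0.282   0.04  ]]
scene hole 167.54556846618652 249.7003688812256 [[ 0.4558 -0.2767  0.04  ]]
```

Request:
apply_moves --moves '[{"wz": -0.87},{"wz": -0.87},{"wz": -0.87},{"wz": -0.87},{"wz": -0.87},{"wz": -0.87},{"dy": -0.5,"dx": -0.1},{"dy": -1,"dx": -0.26},{"dy": -1,"dx": -0.26},{"dy": -1,"dx": -0.26},{"dy": -1,"dx": -0.26},{"dy": -1,"dx": -0.26},{"dy": -1,"dx": -0.26},{"dy": -1,"dx": -0.26},{"dy": -1,"dx": -0.26},{"dy": -1,"dx": -0.26},{"dy": -1,"dx": -0.26},{"dy": -1,"dx": -0.26},{"dy": -1,"dx": -0.26},{"dy": -1,"dx": -0.26}]' --jaw -1 --newtons 10

```text
invalid input
```

Request:
apply_moves --moves '[{"dy": -1,"dx": -0.26},{"dy": -1,"dx": -0.26},{"dy": -1,"dx": -0.26},{"dy": -1,"dx": -0.26},{"dy": -1,"dx": -0.26},{"dy": -1,"dx": -0.26},{"dy": -1,"dx": -0.26},{"dy": -1,"dx": -0.26},{"dy": -0.9,"dx": -0.26},{"dy": -0.5,"dx": -0.2},{},{}]'

```text
invalid input
```

```bash
cat > st.py <<'E'
from bench import status
import numpy as np
from scipy.spatial.transform import Rotation as R
s=status.state();M=R.from_quat(s['tool_rot']).as_matrix()
print('t',round(s['t'],2),'tcp',s['tcp_pos'].round(4),'F',s['contact_force'].round(2),'open',round(s['opening'],3),'grip',s['grip_force']);print(M.round(4))
def to(p): print('to',p,'units',((np.array(p)-s['tcp_pos'])@M/.025).round(3))
E
python3 -c "
from st import *
to((.430,.034,.125))
print(np.degrees(np.arctan2(M[1,1],M[0,1])),s['joint_positions'].round(2))"
```

```text
t 0.1 tcp [0.1892 0.5951 0.249 ] F [ 0.26 -0.88  0.62] open 0.998 grip 0.0
[[-9.530e-01  3.029e-01 -4.000e-04]
 [ 3.029e-01  9.530e-01 -1.600e-03]
 [-1.000e-04 -1.600e-03 -1.000e+00]]
to (0.43, 0.034, 0.125) units [-15.976 -18.464   4.992]
72.36896521777497 [-1.23  0.69 -0.19  1.57  0.16  0.9  -0.22]
```

Request:
apply_moves --moves '[{"dx": 0,"dy": 0,"dz": 0,"wx": 0,"wy": 0,"wz": -0.87},{"dx": 0,"dy": 0,"dz": 0,"wx": 0,"wy": 0,"wz": -0.87}]' --jaw -1 --newtons 10

```text
t: 0.27
tcp_pos: [0.1892, 0.5953, 0.2492]
tool_rot: [0.076, 0.997, -0.001, 0.0]
contact_force: [0.8, 0.1, 0.3]
opening: 0.874
grip_force: 0.0
```

Request:
apply_moves --moves '[{"dx": 0,"dy": 0,"dz": 0,"wx": 0,"wy": 0,"wz": -0.87},{"dx": 0,"dy": 0,"dz": 0,"wx": 0,"wy": 0,"wz": -0.87},{"dx": 0,"dy": 0,"dz": 0,"wx": 0,"wy": 0,"wz": -0.87},{"dx": 0,"dy": 0,"dz": 0,"wx": 0,"wy": 0,"wz": -0.87},{"dx": -0.26,"dy": -1,"dz": 0,"wx": 0,"wy": 0,"wz": 0},{"dx": -0.26,"dy": -1,"dz": 0,"wx": 0,"wy": 0,"wz": 0},{"dx": -0.26,"dy": -1,"dz": 0,"wx": 0,"wy": 0,"wz": 0},{"dx": -0.26,"dy": -1,"dz": 0,"wx": 0,"wy": 0,"wz": 0},{"dx": -0.26,"dy": -1,"dz": 0,"wx": 0,"wy": 0,"wz": 0},{"dx": -0.26,"dy": -1,"dz": 0,"wx": 0,"wy": 0,"wz": 0},{"dx": -0.26,"dy": -1,"dz": 0,"wx": 0,"wy": 0,"wz": 0},{"dx": -0.26,"dy": -1,"dz": 0,"wx": 0,"wy": 0,"wz": 0},{"dx": -0.26,"dy": -1,"dz": 0,"wx": 0,"wy": 0,"wz": 0},{"dx": -0.26,"dy": -1,"dz": 0,"wx": 0,"wy": 0,"wz": 0},{"dx": -0.26,"dy": -1,"dz": 0,"wx": 0,"wy": 0,"wz": 0},{"dx": -0.26,"dy": -1,"dz": 0,"wx": 0,"wy": 0,"wz": 0},{"dx": -0.26,"dy": -1,"dz": 0,"wx": 0,"wy": 0,"wz": 0},{"dx": -0.26,"dy": -1,"dz": 0,"wx": 0,"wy": 0,"wz": 0},{"dx": -0.26,"dy": -1,"dz": 0,"wx": 0,"wy": 0,"wz": 0},{"dx": -0.26,"dy": -1,"dz": 0,"wx": 0,"wy": 0,"wz": 0}]'

```text
t: 1.93
tcp_pos: [0.3513, 0.214, 0.2496]
tool_rot: [-0.074, 0.997, -0.0, -0.0]
contact_force: [-0.6, 0.7, 0.6]
opening: 0.003
grip_force: 0.0
```

Request:
apply_moves --moves '[{"dx": -0.26,"dy": -1,"dz": 0,"wx": 0,"wy": 0,"wz": 0},{"dx": -0.26,"dy": -1,"dz": 0,"wx": 0,"wy": 0,"wz": 0},{"dx": -0.26,"dy": -1,"dz": 0,"wx": 0,"wy": 0,"wz": 0},{"dx": -0.26,"dy": -1,"dz": 0,"wx": 0,"wy": 0,"wz": 0},{"dx": -0.26,"dy": -1,"dz": 0,"wx": 0,"wy": 0,"wz": 0},{"dx": -0.26,"dy": -1,"dz": 0,"wx": 0,"wy": 0,"wz": 0},{"dx": -0.26,"dy": -0.8,"dz": 0,"wx": 0,"wy": 0,"wz": 0},{"dx": 0,"dy": 0,"dz": 0,"wx": 0,"wy": 0,"wz": 0},{"dx": 0,"dy": 0,"dz": 0,"wx": 0,"wy": 0,"wz": 0}]'

```text
t: 2.68
tcp_pos: [0.4212, 0.053, 0.2495]
tool_rot: [-0.072, 0.997, 0.0, -0.0]
contact_force: [-0.3, 0.6, 0.3]
opening: 0.003
grip_force: 0.0
```

```bash
python3 -c "
from st import *
to((.430,.034,.125))
print(np.degrees(np.arctan2(M[1,1],M[0,1])),s['joint_positions'].round(2))"
```

```text
t 2.68 tcp [0.4212 0.053  0.2495] F [-0.33  0.62  0.3 ] open 0.003 grip 0.0
[[-9.895e-01 -1.443e-01 -4.000e-04]
 [-1.443e-01  9.895e-01  1.000e-04]
 [ 4.000e-04  1.000e-04 -1.000e+00]]
to (0.43, 0.034, 0.125) units [-0.24  -0.805  4.979]
98.29688511333413 [ 0.04  0.46 -0.4   2.13  0.31  0.61  1.14]
```

Request:
apply_moves --moves '[{"dx": -0.12,"dy": -0.4,"dz": 0.8,"wx": 0,"wy": 0,"wz": 0},{"dx": -0.12,"dy": -0.4,"dz": 1,"wx": 0,"wy": 0,"wz": 0},{"dx": 0,"dy": 0,"dz": 1,"wx": 0,"wy": 0,"wz": 0},{"dx": 0,"dy": 0,"dz": 1,"wx": 0,"wy": 0,"wz": 0},{"dx": 0,"dy": 0,"dz": 0.9,"wx": 0,"wy": 0,"wz": 0},{"dx": 0,"dy": 0,"dz": 0.5,"wx": 0,"wy": 0,"wz": 0},{"dx": 0,"dy": 0,"dz": 0.2,"wx": 0,"wy": 0,"wz": 0},{"dx": 0,"dy": 0,"dz": 0,"wx": 0,"wy": 0,"wz": 0},{"dx": 0,"dy": 0,"dz": 0,"wx": 0,"wy": 0,"wz": 0},{"dx": 0,"dy": 0,"dz": 0,"wx": 0,"wy": 0,"wz": 0}]'

```text
t: 3.52
tcp_pos: [0.4304, 0.0356, 0.1155]
tool_rot: [-0.074, 0.997, 0.0, 0.001]
contact_force: [-0.2, -0.1, 0.4]
opening: 0.008
grip_force: 0.0
```

```bash
python3 -c "
from st import *"
```

```text
t 3.52 tcp [0.4304 0.0356 0.1155] F [-0.17 -0.05  0.41] open 0.008 grip 0.0
[[-9.890e-01 -1.479e-01  1.500e-03]
 [-1.479e-01  9.890e-01  7.000e-04]
 [-1.600e-03  5.000e-04 -1.000e+00]]
```

Request:
apply_moves --moves '[{"dx": 0,"dy": 0,"dz": 0.08,"wx": 0,"wy": 0,"wz": 0},{"dx": 0,"dy": 0,"dz": 0.08,"wx": 0,"wy": 0,"wz": 0},{"dx": 0,"dy": 0,"dz": 0.08,"wx": 0,"wy": 0,"wz": 0},{"dx": 0,"dy": 0,"dz": 0.08,"wx": 0,"wy": 0,"wz": 0},{"dx": 0,"dy": 0,"dz": 0.08,"wx": 0,"wy": 0,"wz": 0},{"dx": 0,"dy": 0,"dz": 0,"wx": 0,"wy": 0,"wz": 0},{"dx": 0,"dy": 0,"dz": 0,"wx": 0,"wy": 0,"wz": 0}]'

```text
t: 4.1
tcp_pos: [0.4302, 0.0349, 0.1048]
tool_rot: [-0.074, 0.997, -0.0, 0.0]
contact_force: [-0.5, -0.5, 6.3]
opening: 0.005
grip_force: 2.5
```

Request:
apply_moves --moves '[{"dx": 0,"dy": 0,"dz": 0.04,"wx": 0,"wy": 0,"wz": 0},{"dx": 0,"dy": 0,"dz": 0.04,"wx": 0,"wy": 0,"wz": 0},{"dx": 0,"dy": 0,"dz": 0,"wx": 0,"wy": 0,"wz": 0},{"dx": 0,"dy": 0,"dz": 0,"wx": 0,"wy": 0,"wz": 0}]'

```text
t: 4.43
tcp_pos: [0.4301, 0.0349, 0.1029]
tool_rot: [-0.074, 0.997, 0.0, 0.0]
contact_force: [-1.2, -0.3, 4.8]
opening: 0.007
grip_force: 2.5
```

Request:
apply_moves --moves '[{"dx": 0,"dy": 0,"dz": 0.04,"wx": 0,"wy": 0,"wz": 0},{"dx": 0,"dy": 0,"dz": 0,"wx": 0,"wy": 0,"wz": 0},{"dx": 0,"dy": 0,"dz": 0,"wx": 0,"wy": 0,"wz": 0}]'

```text
t: 4.68
tcp_pos: [0.4301, 0.0349, 0.1019]
tool_rot: [-0.074, 0.997, 0.0, 0.0]
contact_force: [-1.1, -0.3, 5.6]
opening: 0.006
grip_force: 2.7
```

Request:
apply_moves --moves '[{"dx": 0,"dy": 0,"dz": 0.04,"wx": 0,"wy": 0,"wz": 0},{"dx": 0,"dy": 0,"dz": 0,"wx": 0,"wy": 0,"wz": 0},{"dx": 0,"dy": 0,"dz": 0,"wx": 0,"wy": 0,"wz": 0}]'

```text
t: 4.93
tcp_pos: [0.4301, 0.035, 0.1009]
tool_rot: [-0.074, 0.997, 0.0, 0.0]
contact_force: [-0.8, 0.5, 5.3]
opening: 0.007
grip_force: 2.7
```

Request:
apply_moves --moves '[{"dx": 0,"dy": 0,"dz": 0.04,"wx": 0,"wy": 0,"wz": 0},{"dx": 0,"dy": 0,"dz": 0,"wx": 0,"wy": 0,"wz": 0},{"dx": 0,"dy": 0,"dz": 0,"wx": 0,"wy": 0,"wz": 0}]'

```text
t: 5.18
tcp_pos: [0.4301, 0.0349, 0.1001]
tool_rot: [-0.074, 0.997, -0.0, 0.0]
contact_force: [-0.8, -0.5, 7.4]
opening: 0.007
grip_force: 4.0
```

Request:
apply_moves --moves '[{"dx": 0,"dy": 0,"dz": 0.02,"wx": 0,"wy": 0,"wz": 0},{"dx": 0,"dy": 0,"dz": 0,"wx": 0,"wy": 0,"wz": 0},{"dx": 0,"dy": 0,"dz": 0,"wx": 0,"wy": 0,"wz": 0}]'

```text
t: 5.43
tcp_pos: [0.4301, 0.0349, 0.0998]
tool_rot: [-0.074, 0.997, -0.0, 0.0]
contact_force: [-0.5, 0.2, 9.9]
opening: 0.005
grip_force: 5.2
```

Request:
apply_moves --moves '[{"dx": 0,"dy": 0,"dz": -0.5,"wx": 0,"wy": 0,"wz": 0},{"dx": 0.2,"dy": 0,"dz": -1,"wx": 0,"wy": 0,"wz": 0},{"dx": 0.4,"dy": 0,"dz": -1,"wx": 0,"wy": 0,"wz": 0},{"dx": 0.4,"dy": -0.3,"dz": -1,"wx": 0,"wy": 0,"wz": 0},{"dx": 0.3,"dy": -0.6,"dz": -1,"wx": 0,"wy": 0,"wz": 0},{"dx": 0,"dy": -1,"dz": -0.6,"wx": 0,"wy": 0,"wz": 0},{"dx": 0,"dy": -1,"dz": 0,"wx": 0,"wy": 0,"wz": 0},{"dx": 0,"dy": -1,"dz": 0,"wx": 0,"wy": 0,"wz": 0},{"dx": 0,"dy": -1,"dz": 0,"wx": 0,"wy": 0,"wz": 0},{"dx": 0,"dy": -1,"dz": 0,"wx": 0,"wy": 0,"wz": 0},{"dx": 0,"dy": -1,"dz": 0,"wx": 0,"wy": 0,"wz": 0},{"dx": 0,"dy": -1,"dz": 0,"wx": 0,"wy": 0,"wz": 0},{"dx": 0,"dy": -1,"dz": 0,"wx": 0,"wy": 0,"wz": 0},{"dx": 0,"dy": -1,"dz": 0,"wx": 0,"wy": 0,"wz": 0},{"dx": 0,"dy": -1,"dz": 0,"wx": 0,"wy": 0,"wz": 0},{"dx": 0,"dy": -1,"dz": 0,"wx": 0,"wy": 0,"wz": 0},{"dx": -0.2,"dy": -0.6,"dz": 0,"wx": 0,"wy": 0,"wz": 0},{"dx": -0.2,"dy": 0,"dz": 0,"wx": 0,"wy": 0,"wz": 0},{"dx": 0,"dy": 0,"dz": 0,"wx": 0,"wy": 0,"wz": 0},{"dx": 0,"dy": 0,"dz": 0,"wx": 0,"wy": 0,"wz": 0}]'

```text
t: 7.1
tcp_pos: [0.4538, -0.2758, 0.2264]
tool_rot: [-0.075, 0.997, 0.001, -0.0]
contact_force: [0.7, 0.8, -0.0]
opening: 0.003
grip_force: 0.0
```

```bash
python3 - <<'E'
from st import *
to((.4555,-.2767,.10))
print(s['joint_positions'].round(2))
from bench import cams
import cv2
a=[cv2.cvtColor(cams.get_image(n)['frame'],cv2.COLOR_RGB2BGR) for n in("scene","top")]
cv2.imwrite('pics/pair1.png',cv2.resize(np.hstack([a[0][80:340,100:380],a[1][150:300,180:420].repeat(1,0) if 0 else cv2.resize(a[1][150:310,180:420],(390,260))]),None,fx=1.15,fy=1.15))
E
```

```text
t 7.1 tcp [ 0.4538 -0.2758  0.2264] F [ 0.72  0.77 -0.04] open 0.003 grip 0.0
[[-9.888e-01 -1.490e-01 -5.000e-04]
 [-1.490e-01  9.888e-01  1.400e-03]
 [ 3.000e-04  1.500e-03 -1.000e+00]]
to (0.4555, -0.2767, 0.1) units [-0.065 -0.053  5.057]
[ 0.74  0.63 -0.46  1.87  0.4   0.74  1.78]
```

View pics/pair1.png

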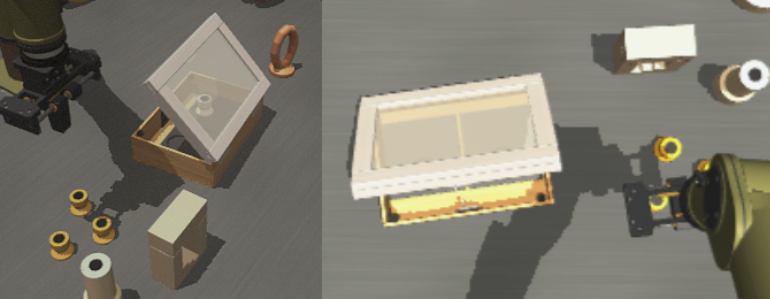

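The lid is about halfway up and opening. The brass holder sits directly below the gripper.

Request:
apply_moves --moves '[{"dx": -0.06,"dy": -0.05,"dz": 0,"wx": 0,"wy": 0,"wz": 0},{"dx": 0,"dy": 0,"dz": 0,"wx": 0,"wy": 0,"wz": 0},{"dx": 0,"dy": 0,"dz": 0.6,"wx": 0,"wy": 0,"wz": 0},{"dx": 0,"dy": 0,"dz": 1,"wx": 0,"wy": 0,"wz": 0},{"dx": 0,"dy": 0,"dz": 1,"wx": 0,"wy": 0,"wz": 0},{"dx": 0,"dy": 0,"dz": 1,"wx": 0,"wy": 0,"wz": 0},{"dx": 0,"dy": 0,"dz": 1,"wx": 0,"wy": 0,"wz": 0},{"dx": 0,"dy": 0,"dz": 0.8,"wx": 0,"wy": 0,"wz": 0},{"dx": 0,"dy": 0,"dz": 0.6,"wx": 0,"wy": 0,"wz": 0},{"dx": 0,"dy": 0,"dz": 0.6,"wx": 0,"wy": 0,"wz": 0},{"dx": 0,"dy": 0,"dz": 0.6,"wx": 0,"wy": 0,"wz": 0},{"dx": 0,"dy": 0,"dz": 0.5,"wx": 0,"wy": 0,"wz": 0},{"dx": 0,"dy": 0,"dz": 0.36,"wx": 0,"wy": 0,"wz": 0},{"dx": 0,"dy": 0,"dz": 0,"wx": 0,"wy": 0,"wz": 0},{"dx": 0,"dy": 0,"dz": 0,"wx": 0,"wy": 0,"wz": 0}]' --jaw 1 --newtons 15

```text
t: 8.45
tcp_pos: [0.4554, -0.2782, 0.0251]
tool_rot: [-0.074, 0.997, 0.0, -0.0]
contact_force: [-0.3, 0.6, 0.1]
opening: 1.0
grip_force: 0.0
```

Request:
apply_moves --moves '[{"dx": 0,"dy": 0,"dz": 0,"wx": 0,"wy": 0,"wz": 0},{"dx": 0,"dy": 0,"dz": 0,"wx": 0,"wy": 0,"wz": 0},{"dx": 0,"dy": 0,"dz": 0,"wx": 0,"wy": 0,"wz": 0},{"dx": 0,"dy": 0,"dz": 0,"wx": 0,"wy": 0,"wz": 0},{"dx": 0,"dy": 0,"dz": 0,"wx": 0,"wy": 0,"wz": 0},{"dx": 0,"dy": 0,"dz": 0,"wx": 0,"wy": 0,"wz": 0},{"dx": 0,"dy": 0,"dz": 0,"wx": 0,"wy": 0,"wz": 0},{"dx": 0,"dy": 0,"dz": 0,"wx": 0,"wy": 0,"wz": 0},{"dx": 0,"dy": 0,"dz": 0,"wx": 0,"wy": 0,"wz": 0},{"dx": 0,"dy": 0,"dz": 0,"wx": 0,"wy": 0,"wz": 0}]' --jaw -1

```text
t: 9.28
tcp_pos: [0.4554, -0.2781, 0.0252]
tool_rot: [-0.074, 0.997, 0.0, -0.0]
contact_force: [-0.4, 1.9, 1.9]
opening: 0.395
grip_force: 15.0
```

Request:
apply_moves --moves '[{"dx": 0,"dy": 0,"dz": -0.4,"wx": 0,"wy": 0,"wz": 0},{"dx": 0,"dy": 0,"dz": -0.8,"wx": 0,"wy": 0,"wz": 0},{"dx": 0,"dy": 0,"dz": -1,"wx": 0,"wy": 0,"wz": 0},{"dx": 0,"dy": 0,"dz": -1,"wx": 0,"wy": 0,"wz": 0},{"dx": 0,"dy": 0,"dz": -1,"wx": 0,"wy": 0,"wz": 0},{"dx": 0,"dy": 0,"dz": -0.8,"wx": 0,"wy": 0,"wz": 0},{"dx": 0,"dy": 0,"dz": 0,"wx": 0,"wy": 0,"wz": 0},{"dx": 0,"dy": 0,"dz": 0,"wx": 0,"wy": 0,"wz": 0}]'

```text
t: 9.95
tcp_pos: [0.4556, -0.279, 0.1512]
tool_rot: [-0.073, 0.997, -0.001, 0.001]
contact_force: [0.2, 0.5, -2.3]
opening: 0.396
grip_force: 15.0
```

```bash
python3 - <<'E'
from st import *
from bench import cams
import cv2
D={n:cams.get_image(n) for n in("scene","top")}
for n in D: np.savez(n+'2.npz',**D[n])
a=[cv2.cvtColor(D[n]['frame'],cv2.COLOR_RGB2BGR) for n in("scene","top")]
c=lambda im,x,y:cv2.resize(im[y:y+150,x:x+130],(390,450),interpolation=cv2.INTER_CUBIC)
cv2.imwrite('pics/pair2.png',np.hstack([c(a[0],205,90),c(a[1],190,150)]))
cv2.imwrite('pics/grip2.png',cv2.resize(a[0][40:300,90:250],None,fx=2,fy=2))
E
```

```text
t 9.95 tcp [ 0.4556 -0.279   0.1512] F [ 0.19  0.52 -2.32] open 0.396 grip 15.000469082733616
[[-0.9892 -0.1466  0.0018]
 [-0.1466  0.9892 -0.0012]
 [-0.0016 -0.0015 -1.    ]]
```

View pics/pair2.png

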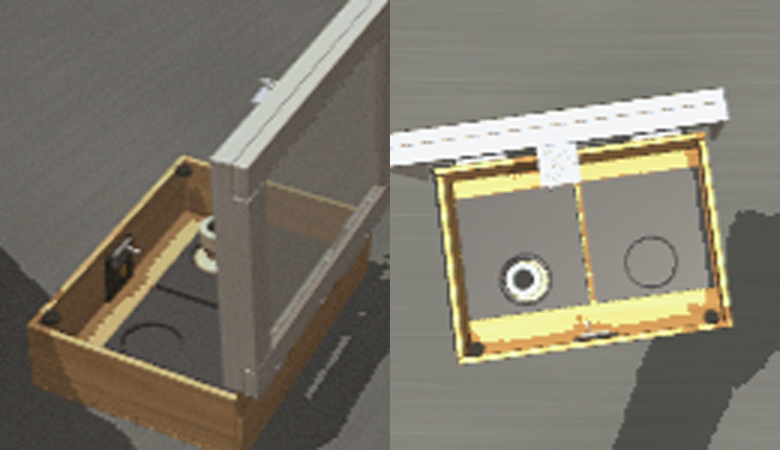

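View pics/grip2.png

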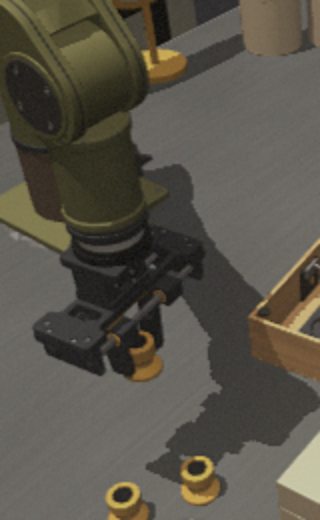

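The lid stands open and the holder hangs upright in the jaws. The empty well's ring is at about top pixel (276.7,237), on the right-hand side, and the catch is in the middle of the front wall.

```bash
python3 - <<'E'
from st import *
from h import *
T=dict(np.load('top2.npz'));S=dict(np.load('scene2.npz'))
g=cv2.cvtColor(T['frame'],cv2.COLOR_RGB2GRAY)[222:253,262:293].astype(np.int16)
bl=cv2.medianBlur(g.astype(np.uint8),9).astype(int)
ys,xs=np.nonzero((bl-g)>12)
r=np.hypot(xs-15,ys-15);k=(r>5)&(r<12);p=np.c_[xs,ys][k].astype(np.float32)
e=cv2.fitEllipse(p);print(len(p),e);c=np.array(e[0])+[262,222];print('well top',c,ray(T,c,.026).round(4), 'rad m',np.array(e[1])/2)
cr=np.array([[462,362],[730,325]])/3-[390/3,0]+[189.67,149.67]
B=ray(T,cr,.07);print('front rim',B.round(4),np.linalg.norm(B[0]-B[1]),np.degrees(np.arctan2(B[0,1]-B[1,1],B[0,0]-B[1,0]))-90)
u=(B[0]-B[1])/np.linalg.norm(B[0]-B[1]);X=np.array([u[1],-u[0],0]);print('case org',B.mean(0)+.1*X)
cs=np.array([[30,322],[183,158],[240,398]])/3+[204.67,89.67];C=ray(S,cs,.07);print('scene rim',C.round(4),np.linalg.norm(C[0]-C[1]),np.linalg.norm(C[0]-C[2]),'org',C[:2].mean(0)+.1*X, 'org2',(C[1]+C[2])/2)
print('scene pred well',(proj(S,[[.5125,-.0195,.026],[.4845,-.0195,.026]])-[204.67,89.67])*3)
# held holder foot in hand: brass blob bottom from scene; skip; use expected
to((.5125,-.0195,.1512))
E
```

```text
t 10.05 tcp [ 0.4545 -0.2784  0.1494] F [ 0.34  0.55 -2.16] open 0.397 grip 15.000421630684286
[[-9.891e-01 -1.470e-01 -1.800e-03]
 [-1.470e-01  9.891e-01  5.000e-04]
 [ 1.700e-03  7.000e-04 -1.000e+00]]
78 ((14.58703327178955, 15.241918563842773), (16.8419189453125, 17.948352813720703), 170.33351135253906)
well top [276.58703327 237.24191856] [[ 0.5118 -0.0201  0.026 ]] rad m [8.42095947 8.97417641]
front rim [[ 0.4072  0.1689  0.07  ]
 [ 0.4476 -0.1015  0.07  ]] 0.2734222374025729 8.484465766338019
case org [0.52630909 0.04845805 0.07      ]
scene rim [[ 0.4476 -0.0985  0.07  ]
 [ 0.4101  0.1689  0.07  ]
 [ 0.6408 -0.0705  0.07  ]] 0.27000524279504357 0.1952237177556455 org [0.5277522  0.04997206 0.07      ] org2 [0.52545365 0.04918774 0.07      ]
scene pred well [[150.5493583  340.07229307]
 [125.16193772 327.56375967]]
to (0.5125, -0.0195, 0.1512) units [-3.817  9.903 -0.07 ]
```

Request:
apply_moves --moves '[{"dx": -0.16,"dy": 0.4,"dz": 0,"wx": 0,"wy": 0,"wz": 0},{"dx": -0.32,"dy": 0.85,"dz": 0,"wx": 0,"wy": 0,"wz": 0},{"dx": -0.32,"dy": 0.85,"dz": 0,"wx": 0,"wy": 0,"wz": 0},{"dx": -0.32,"dy": 0.85,"dz": 0,"wx": 0,"wy": 0,"wz": 0},{"dx": -0.32,"dy": 0.85,"dz": 0,"wx": 0,"wy": 0,"wz": 0},{"dx": -0.32,"dy": 0.85,"dz": 0,"wx": 0,"wy": 0,"wz": 0},{"dx": -0.32,"dy": 0.85,"dz": 0,"wx": 0,"wy": 0,"wz": 0},{"dx": -0.32,"dy": 0.85,"dz": 0,"wx": 0,"wy": 0,"wz": 0},{"dx": -0.32,"dy": 0.85,"dz": 0,"wx": 0,"wy": 0,"wz": 0},{"dx": -0.32,"dy": 0.85,"dz": 0,"wx": 0,"wy": 0,"wz": 0},{"dx": -0.32,"dy": 0.85,"dz": 0,"wx": 0,"wy": 0,"wz": 0},{"dx": -0.32,"dy": 0.7,"dz": 0,"wx": 0,"wy": 0,"wz": 0},{"dx": -0.2,"dy": 0.3,"dz": 0,"wx": 0,"wy": 0,"wz": 0},{"dx": 0,"dy": 0,"dz": 0,"wx": 0,"wy": 0,"wz": 0},{"dx": 0,"dy": 0,"dz": 0,"wx": 0,"wy": 0,"wz": 0},{"dx": 0,"dy": 0,"dz": 0,"wx": 0,"wy": 0,"wz": 0}]'

```text
t: 11.38
tcp_pos: [0.5141, -0.0211, 0.1497]
tool_rot: [-0.073, 0.997, -0.001, -0.001]
contact_force: [-0.4, -0.6, -1.4]
opening: 0.399
grip_force: 15.0
```

```bash
python3 - <<'E'
from st import *
to((.5122,-.0202,.0455))
E
```

```text
t 11.38 tcp [ 0.5141 -0.0211  0.1497] F [-0.4  -0.59 -1.38] open 0.399 grip 15.000306524452753
[[-0.9894 -0.1454 -0.0018]
 [-0.1454  0.9894 -0.0015]
 [ 0.002  -0.0012 -1.    ]]
to (0.5122, -0.0202, 0.0455) units [0.06  0.051 4.168]
```

Request:
apply_moves --moves '[{"dx": 0.06,"dy": 0.05,"dz": 0.4,"wx": 0,"wy": 0,"wz": 0},{"dx": 0,"dy": 0,"dz": 0.7,"wx": 0,"wy": 0,"wz": 0},{"dx": 0,"dy": 0,"dz": 0.7,"wx": 0,"wy": 0,"wz": 0},{"dx": 0,"dy": 0,"dz": 0.7,"wx": 0,"wy": 0,"wz": 0},{"dx": 0,"dy": 0,"dz": 0.6,"wx": 0,"wy": 0,"wz": 0},{"dx": 0,"dy": 0,"dz": 0.4,"wx": 0,"wy": 0,"wz": 0},{"dx": 0,"dy": 0,"dz": 0.2,"wx": 0,"wy": 0,"wz": 0},{"dx": 0,"dy": 0,"dz": 0.1,"wx": 0,"wy": 0,"wz": 0},{"dx": 0,"dy": 0,"dz": 0.1,"wx": 0,"wy": 0,"wz": 0},{"dx": 0,"dy": 0,"dz": 0.1,"wx": 0,"wy": 0,"wz": 0},{"dx": 0,"dy": 0,"dz": 0,"wx": 0,"wy": 0,"wz": 0},{"dx": 0,"dy": 0,"dz": 0,"wx": 0,"wy": 0,"wz": 0}]'

```text
t: 12.38
tcp_pos: [0.5135, -0.0184, 0.0506]
tool_rot: [-0.074, 0.997, 0.0, 0.0]
contact_force: [-1.1, -0.3, -1.3]
opening: 0.399
grip_force: 15.0
```

Request:
apply_moves --moves '[{"dx": 0.05,"dy": -0.07,"dz": 0,"wx": 0,"wy": 0,"wz": 0},{"dx": 0,"dy": 0,"dz": 0.06,"wx": 0,"wy": 0,"wz": 0},{"dx": 0,"dy": 0,"dz": 0.06,"wx": 0,"wy": 0,"wz": 0},{"dx": 0,"dy": 0,"dz": 0.04,"wx": 0,"wy": 0,"wz": 0},{"dx": 0,"dy": 0,"dz": 0.02,"wx": 0,"wy": 0,"wz": 0},{"dx": 0,"dy": 0,"dz": 0,"wx": 0,"wy": 0,"wz": 0},{"dx": 0,"dy": 0,"dz": 0,"wx": 0,"wy": 0,"wz": 0}]'

```text
t: 12.97
tcp_pos: [0.5123, -0.0202, 0.0456]
tool_rot: [-0.074, 0.997, 0.0, -0.0]
contact_force: [0.6, -0.5, -2.5]
opening: 0.397
grip_force: 15.0
```

Request:
apply_moves --moves '[{"dx": 0,"dy": 0,"dz": 0.02,"wx": 0,"wy": 0,"wz": 0},{"dx": 0,"dy": 0,"dz": 0,"wx": 0,"wy": 0,"wz": 0},{"dx": 0,"dy": 0,"dz": 0,"wx": 0,"wy": 0,"wz": 0},{"dx": 0,"dy": 0,"dz": 0,"wx": 0,"wy": 0,"wz": 0},{"dx": 0,"dy": 0,"dz": 0,"wx": 0,"wy": 0,"wz": 0},{"dx": 0,"dy": 0,"dz": 0,"wx": 0,"wy": 0,"wz": 0},{"dx": 0,"dy": 0,"dz": 0,"wx": 0,"wy": 0,"wz": 0},{"dx": 0,"dy": 0,"dz": 0,"wx": 0,"wy": 0,"wz": 0}]' --jaw 0.35

```text
t: 13.63
tcp_pos: [0.5123, -0.0202, 0.0452]
tool_rot: [-0.074, 0.997, 0.0, 0.0]
contact_force: [0.3, -0.4, -0.6]
opening: 0.669
grip_force: 0.0
```

Request:
apply_moves --moves '[{"dx": 0,"dy": 0,"dz": -0.3,"wx": 0,"wy": 0,"wz": 0},{"dx": 0,"dy": 0,"dz": -0.6,"wx": 0,"wy": 0,"wz": 0},{"dx": 0,"dy": 0,"dz": -1,"wx": 0,"wy": 0,"wz": 0},{"dx": 0,"dy": 0,"dz": -1,"wx": 0,"wy": 0,"wz": 0},{"dx": 0,"dy": 0,"dz": -1,"wx": 0,"wy": 0,"wz": 0},{"dx": 1,"dy": 0,"dz": -1,"wx": 0,"wy": 0,"wz": 0},{"dx": 1,"dy": 0,"dz": -1,"wx": 0,"wy": 0,"wz": 0},{"dx": 1,"dy": 0,"dz": -1,"wx": 0,"wy": 0,"wz": 0},{"dx": 0,"dy": 0,"dz": -1,"wx": 0,"wy": 0,"wz": 0},{"dx": 0,"dy": 0,"dz": 0,"wx": 0,"wy": 0,"wz": 0},{"dx": 0,"dy": 0,"dz": 0,"wx": 0,"wy": 0,"wz": 0}]'

```text
t: 14.55
tcp_pos: [0.4388, -0.0315, 0.2442]
tool_rot: [-0.074, 0.997, -0.0, 0.002]
contact_force: [-0.2, -0.1, -0.8]
opening: 0.672
grip_force: 0.0
```

```bash
python3 - <<'E'
from st import *
from h import *
from bench import cams
print(s['joint_positions'].round(2))
D={n:cams.get_image(n) for n in("scene","top")}
for n in D: np.savez(n+'3.npz',**D[n])
a=[cv2.cvtColor(D[n]['frame'],cv2.COLOR_RGB2BGR) for n in("scene","top")]
c=lambda im,x,y:cv2.resize(im[y:y+190,x:x+160],(400,475),interpolation=cv2.INTER_CUBIC)
cv2.imwrite('pics/pair3.png',np.hstack([c(a[0],205,50),c(a[1],180,130)]))
E
```

```text
t 14.55 tcp [ 0.4388 -0.0315  0.2442] F [-0.19 -0.09 -0.76] open 0.672 grip 0.0
[[-9.892e-01 -1.467e-01  4.000e-03]
 [-1.467e-01  9.892e-01 -3.000e-04]
 [-3.900e-03 -8.000e-04 -1.000e+00]]
[ 0.25  0.49 -0.42  2.1   0.34  0.62  1.31]
```

View pics/pair3.png

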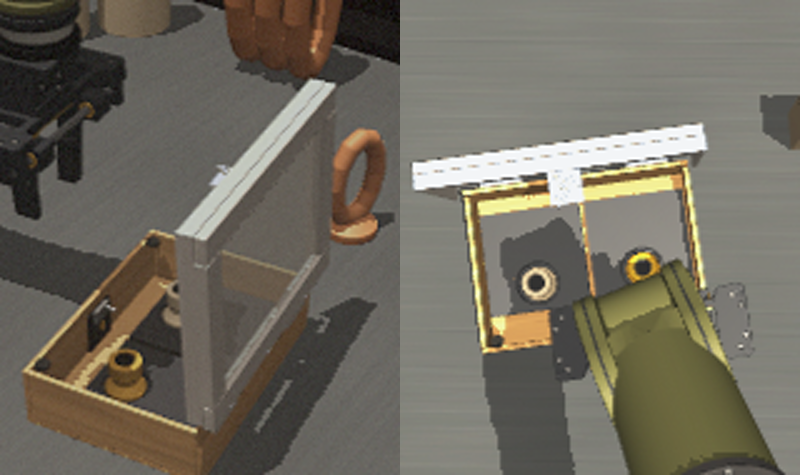

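The holder sits in the well, and the lid stands upright. Next I raise the arm, pass over the lid and come down behind it.

Request:
apply_moves --moves '[{"dx": 0,"dy": 0.3,"dz": -0.9,"wx": 0,"wy": 0,"wz": 0},{"dx": 0,"dy": 0.6,"dz": -1,"wx": 0,"wy": 0,"wz": 0},{"dx": 0,"dy": 0.6,"dz": -1,"wx": 0,"wy": 0,"wz": 0},{"dx": 0,"dy": 0.6,"dz": -1,"wx": 0,"wy": 0,"wz": 0},{"dx": 0,"dy": 0.6,"dz": -1,"wx": 0,"wy": 0,"wz": 0},{"dx": 0,"dy": 0,"dz": -0.3,"wx": 0,"wy": 0,"wz": 0},{"dx": -0.4,"dy": 0,"dz": 0,"wx": 0,"wy": 0,"wz": 0},{"dx": -0.8,"dy": 0,"dz": 0,"wx": 0,"wy": 0,"wz": 0},{"dx": -0.8,"dy": 0,"dz": 0,"wx": 0,"wy": 0,"wz": 0},{"dx": -0.8,"dy": 0,"dz": 0,"wx": 0,"wy": 0,"wz": 0},{"dx": 0,"dy": 0,"dz": 0,"wx": 0,"wy": 0,"wz": 0},{"dx": 0,"dy": 0,"dz": 0,"wx": 0,"wy": 0,"wz": 0}]' --jaw -1 --newtons 10

```text
t: 15.65
tcp_pos: [0.4976, 0.0447, 0.3701]
tool_rot: [-0.073, 0.997, -0.0, -0.002]
contact_force: [-0.1, -0.4, 0.4]
opening: 0.008
grip_force: 0.0
```

```bash
cat >> st.py <<'E'
O=np.array([.525,.049]);X=np.array([.989,.147]);Y=np.array([-.147,.989])
q=s['tcp_pos'][:2]-O;print('case xyz mm',(np.r_[q@X,q@Y,s['tcp_pos'][2]]*1000).round(1),'j',s['joint_positions'].round(2))
E
python3 - <<'E'
from st import *
E
```

```text
t 15.65 tcp [0.4976 0.0447 0.3701] F [-0.08 -0.44  0.38] open 0.008 grip 0.0
[[-9.893e-01 -1.459e-01 -4.400e-03]
 [-1.459e-01  9.893e-01 -4.000e-04]
 [ 4.500e-03  2.000e-04 -1.000e+00]]
case xyz mm [-2.770e+01 -2.000e-01  3.701e+02] j [ 0.15  0.41 -0.49  1.74  0.22  1.05  1.3 ]
```

Request:
apply_moves --moves '[{"dx": -0.4,"dy": 0,"dz": 0,"wx": 0,"wy": 0,"wz": 0},{"dx": -0.8,"dy": 0,"dz": 0,"wx": 0,"wy": 0,"wz": 0},{"dx": -0.8,"dy": 0,"dz": 0,"wx": 0,"wy": 0,"wz": 0},{"dx": -0.8,"dy": 0,"dz": 0,"wx": 0,"wy": 0,"wz": 0},{"dx": -0.8,"dy": 0,"dz": 0,"wx": 0,"wy": 0,"wz": 0},{"dx": -0.8,"dy": 0,"dz": 0,"wx": 0,"wy": 0,"wz": 0},{"dx": -0.8,"dy": 0,"dz": 0,"wx": 0,"wy": 0,"wz": 0},{"dx": -0.8,"dy": 0,"dz": 0,"wx": 0,"wy": 0,"wz": 0},{"dx": -0.7,"dy": 0,"dz": 0,"wx": 0,"wy": 0,"wz": 0},{"dx": -0.35,"dy": 0,"dz": 0,"wx": 0,"wy": 0,"wz": 0},{"dx": 0,"dy": 0,"dz": 0,"wx": 0,"wy": 0,"wz": 0},{"dx": 0,"dy": 0,"dz": 0,"wx": 0,"wy": 0,"wz": 0}]'

```text
t: 16.65
tcp_pos: [0.6709, 0.0711, 0.3711]
tool_rot: [-0.074, 0.997, -0.0, -0.002]
contact_force: [0.4, 0.1, -0.6]
opening: 0.005
grip_force: 0.0
```

```bash
python3 - <<'E'
from st import *
from h import *
from bench import cams
a=cv2.cvtColor(cams.get_image("scene")['frame'],cv2.COLOR_RGB2BGR)
cv2.imwrite('pics/over.png',cv2.resize(a[0:260,60:380],None,fx=2,fy=2))
E
```

```text
t 16.65 tcp [0.6709 0.0711 0.3711] F [ 0.41  0.08 -0.6 ] open 0.005 grip 0.0
[[-9.891e-01 -1.470e-01 -3.100e-03]
 [-1.470e-01  9.891e-01 -1.000e-03]
 [ 3.200e-03 -5.000e-04 -1.000e+00]]
case xyz mm [147.5   0.4 371.1] j [ 0.03  0.69 -0.44  1.21  0.28  1.31  1.33]
```

View pics/over.png

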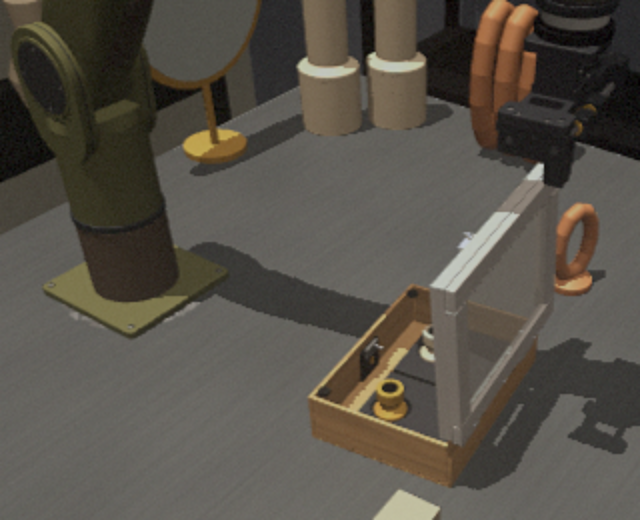

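The gripper is behind the open lid and the arm clears it well. Now I lower it.

Request:
apply_moves --moves '[{"dx": 0,"dy": 0,"dz": 0.5,"wx": 0,"wy": 0,"wz": 0},{"dx": 0,"dy": 0,"dz": 0.8,"wx": 0,"wy": 0,"wz": 0},{"dx": 0,"dy": 0,"dz": 0.8,"wx": 0,"wy": 0,"wz": 0},{"dx": 0,"dy": 0,"dz": 0.8,"wx": 0,"wy": 0,"wz": 0},{"dx": 0,"dy": 0,"dz": 0.6,"wx": 0,"wy": 0,"wz": 0},{"dx": 0.3,"dy": 0,"dz": 0,"wx": 0,"wy": 0,"wz": 0},{"dx": 0.3,"dy": 0,"dz": 0,"wx": 0,"wy": 0,"wz": 0},{"dx": 0.2,"dy": 0,"dz": 0,"wx": 0,"wy": 0,"wz": 0},{"dx": 0.2,"dy": 0,"dz": 0,"wx": 0,"wy": 0,"wz": 0},{"dx": 0,"dy": 0,"dz": 0,"wx": 0,"wy": 0,"wz": 0},{"dx": 0,"dy": 0,"dz": 0,"wx": 0,"wy": 0,"wz": 0}]'

```text
t: 17.62
tcp_pos: [0.6469, 0.0678, 0.2857]
tool_rot: [-0.074, 0.997, -0.0, 0.0]
contact_force: [-0.6, -0.1, 1.0]
opening: 0.005
grip_force: 0.0
```

```bash
python3 - <<'E'
from st import *
# arc of TCP in case x / z, tip corner (front, half-width w) on lid top at radius r
w=9;r=188
th=np.linspace(1.5,0,61)
x=104-r*np.cos(th)+12*np.sin(th)+w; z=86+r*np.sin(th)+12*np.cos(th)+11
d=np.c_[th[1:],-np.diff(x)/25,-np.diff(z)/25,x[1:],z[1:]]
print(np.c_[x[:1],z[:1]])
for i in range(0,60,5): print(d[i:i+5,1].mean().round(3),d[i:i+5,2].mean().round(3),d[i+4,[0,3,4]].round(2))
E
```

```text
t 17.62 tcp [0.6469 0.0678 0.2857] F [-0.61 -0.05  1.  ] open 0.005 grip 0.0
[[-9.891e-01 -1.472e-01  7.000e-04]
 [-1.472e-01  9.891e-01 -1.000e-04]
 [-7.000e-04 -2.000e-04 -1.000e+00]]
case xyz mm [123.3   0.7 285.7] j [ 0.05  0.71 -0.44  1.43  0.32  1.07  1.27]
[[111.67134593 285.3779039 ]]
0.188 0.013 [  1.38  88.2  283.74]
0.185 0.036 [  1.25  65.11 279.19]
0.179 0.059 [  1.12  42.77 271.8 ]
0.17 0.081 [  1.    21.52 261.68]
0.159 0.102 [  0.88   1.7  248.99]
0.145 0.12 [  0.75 -16.38 233.93]
0.128 0.138 [  0.62 -32.44 216.73]
0.11 0.153 [  0.5  -46.23 197.66]
0.09 0.165 [  0.38 -57.54 177.03]
0.069 0.175 [  0.25 -66.19 155.14]
0.047 0.182 [ 1.2000e-01 -7.2040e+01  1.3235e+02]
0.024 0.187 [  0. -75. 109.]
```

```bash
python3 - <<'E'
import numpy as np
w=9;th=np.linspace(1.5,0,97);r=188+19*(1-th/1.5)
x=104-r*np.cos(th)+12*np.sin(th)+w; z=86+r*np.sin(th)+12*np.cos(th)+11
dx=-np.diff(x)/25;dz=-np.diff(z)/25
for i in range(0,96,8): print(i,dx[i:i+8].mean().round(3),dz[i:i+8].mean().round(3),th[i+8].round(2),x[i+8].round(1),z[i+8].round(1))
E
```

```text
0 0.119 0.0 1.38 87.9 285.3
8 0.119 0.015 1.25 64.1 282.2
16 0.117 0.031 1.12 40.7 276.1
24 0.113 0.045 1.0 18.1 267.0
32 0.107 0.06 0.88 -3.4 255.1
40 0.1 0.073 0.75 -23.3 240.4
48 0.09 0.086 0.62 -41.4 223.2
56 0.08 0.097 0.5 -57.3 203.7
64 0.067 0.107 0.38 -70.8 182.2
72 0.054 0.116 0.25 -81.5 159.1
80 0.039 0.123 0.12 -89.3 134.5
88 0.023 0.128 0.0 -94.0 109.0
```

Request:
apply_moves --moves '[{"dx": 0.08,"dy": 0,"dz": 0,"wx": 0,"wy": 0,"wz": 0},{"dx": 0.08,"dy": 0,"dz": 0,"wx": 0,"wy": 0,"wz": 0},{"dx": 0.08,"dy": 0,"dz": 0,"wx": 0,"wy": 0,"wz": 0},{"dx": 0.08,"dy": 0,"dz": 0,"wx": 0,"wy": 0,"wz": 0},{"dx": 0.08,"dy": 0,"dz": 0,"wx": 0,"wy": 0,"wz": 0},{"dx": 0.08,"dy": 0,"dz": 0,"wx": 0,"wy": 0,"wz": 0}]'

```text
t: 18.12
tcp_pos: [0.6357, 0.0664, 0.2853]
tool_rot: [-0.074, 0.997, 0.0, 0.001]
contact_force: [2.1, -0.5, -0.7]
opening: 0.009
grip_force: 1.2
```

Request:
apply_moves --moves '[{"dx": 0.119,"dy": 0,"dz": 0,"wx": 0,"wy": 0,"wz": 0},{"dx": 0.119,"dy": 0,"dz": 0,"wx": 0,"wy": 0,"wz": 0},{"dx": 0.119,"dy": 0,"dz": 0,"wx": 0,"wy": 0,"wz": 0},{"dx": 0.119,"dy": 0,"dz": 0,"wx": 0,"wy": 0,"wz": 0},{"dx": 0.119,"dy": 0,"dz": 0,"wx": 0,"wy": 0,"wz": 0},{"dx": 0.119,"dy": 0,"dz": 0,"wx": 0,"wy": 0,"wz": 0},{"dx": 0.119,"dy": 0,"dz": 0,"wx": 0,"wy": 0,"wz": 0},{"dx": 0.119,"dy": 0,"dz": 0,"wx": 0,"wy": 0,"wz": 0}]'

```text
t: 18.78
tcp_pos: [0.6114, 0.0627, 0.2853]
tool_rot: [-0.074, 0.997, 0.0, 0.0]
contact_force: [4.1, 0.4, -2.8]
opening: 0.006
grip_force: 1.6
```

Request:
apply_moves --moves '[{"dx": 0.119,"dy": 0,"dz": 0.015,"wx": 0,"wy": 0,"wz": 0},{"dx": 0.119,"dy": 0,"dz": 0.015,"wx": 0,"wy": 0,"wz": 0},{"dx": 0.119,"dy": 0,"dz": 0.015,"wx": 0,"wy": 0,"wz": 0},{"dx": 0.119,"dy": 0,"dz": 0.015,"wx": 0,"wy": 0,"wz": 0},{"dx": 0.119,"dy": 0,"dz": 0.015,"wx": 0,"wy": 0,"wz": 0},{"dx": 0.119,"dy": 0,"dz": 0.015,"wx": 0,"wy": 0,"wz": 0},{"dx": 0.119,"dy": 0,"dz": 0.015,"wx": 0,"wy": 0,"wz": 0},{"dx": 0.119,"dy": 0,"dz": 0.015,"wx": 0,"wy": 0,"wz": 0}]'

```text
t: 19.45
tcp_pos: [0.5879, 0.0593, 0.2822]
tool_rot: [-0.074, 0.997, 0.0, 0.0]
contact_force: [4.0, 0.1, -1.8]
opening: 0.005
grip_force: 1.7
```

Request:
apply_moves --moves '[{"dx": 0.117,"dy": 0,"dz": 0.031,"wx": 0,"wy": 0,"wz": 0},{"dx": 0.117,"dy": 0,"dz": 0.031,"wx": 0,"wy": 0,"wz": 0},{"dx": 0.117,"dy": 0,"dz": 0.031,"wx": 0,"wy": 0,"wz": 0},{"dx": 0.117,"dy": 0,"dz": 0.031,"wx": 0,"wy": 0,"wz": 0},{"dx": 0.117,"dy": 0,"dz": 0.031,"wx": 0,"wy": 0,"wz": 0},{"dx": 0.117,"dy": 0,"dz": 0.031,"wx": 0,"wy": 0,"wz": 0},{"dx": 0.117,"dy": 0,"dz": 0.031,"wx": 0,"wy": 0,"wz": 0},{"dx": 0.117,"dy": 0,"dz": 0.031,"wx": 0,"wy": 0,"wz": 0}]'

```text
t: 20.12
tcp_pos: [0.5647, 0.0559, 0.276]
tool_rot: [-0.074, 0.997, 0.0, 0.0]
contact_force: [4.2, 0.8, -1.4]
opening: 0.006
grip_force: 1.8
```

Request:
apply_moves --moves '[{"dx": 0.113,"dy": 0,"dz": 0.045,"wx": 0,"wy": 0,"wz": 0},{"dx": 0.113,"dy": 0,"dz": 0.045,"wx": 0,"wy": 0,"wz": 0},{"dx": 0.113,"dy": 0,"dz": 0.045,"wx": 0,"wy": 0,"wz": 0},{"dx": 0.113,"dy": 0,"dz": 0.045,"wx": 0,"wy": 0,"wz": 0},{"dx": 0.113,"dy": 0,"dz": 0.045,"wx": 0,"wy": 0,"wz": 0},{"dx": 0.113,"dy": 0,"dz": 0.045,"wx": 0,"wy": 0,"wz": 0},{"dx": 0.113,"dy": 0,"dz": 0.045,"wx": 0,"wy": 0,"wz": 0},{"dx": 0.113,"dy": 0,"dz": 0.045,"wx": 0,"wy": 0,"wz": 0}]'

```text
t: 20.78
tcp_pos: [0.5424, 0.0525, 0.267]
tool_rot: [-0.074, 0.997, 0.0, 0.0]
contact_force: [3.8, 0.3, -0.5]
opening: 0.009
grip_force: 1.8
```

Request:
apply_moves --moves '[{"dx": 0.107,"dy": 0,"dz": 0.06,"wx": 0,"wy": 0,"wz": 0},{"dx": 0.107,"dy": 0,"dz": 0.06,"wx": 0,"wy": 0,"wz": 0},{"dx": 0.107,"dy": 0,"dz": 0.06,"wx": 0,"wy": 0,"wz": 0},{"dx": 0.107,"dy": 0,"dz": 0.06,"wx": 0,"wy": 0,"wz": 0},{"dx": 0.107,"dy": 0,"dz": 0.06,"wx": 0,"wy": 0,"wz": 0},{"dx": 0.107,"dy": 0,"dz": 0.06,"wx": 0,"wy": 0,"wz": 0},{"dx": 0.107,"dy": 0,"dz": 0.06,"wx": 0,"wy": 0,"wz": 0},{"dx": 0.107,"dy": 0,"dz": 0.06,"wx": 0,"wy": 0,"wz": 0}]'

```text
t: 21.45
tcp_pos: [0.5214, 0.0494, 0.255]
tool_rot: [-0.074, 0.997, 0.0, 0.0]
contact_force: [5.2, -0.0, -0.3]
opening: 0.002
grip_force: 1.9
```

Request:
apply_moves --moves '[{"dx": 0.1,"dy": 0,"dz": 0.073,"wx": 0,"wy": 0,"wz": 0},{"dx": 0.1,"dy": 0,"dz": 0.073,"wx": 0,"wy": 0,"wz": 0},{"dx": 0.1,"dy": 0,"dz": 0.073,"wx": 0,"wy": 0,"wz": 0},{"dx": 0.1,"dy": 0,"dz": 0.073,"wx": 0,"wy": 0,"wz": 0},{"dx": 0.1,"dy": 0,"dz": 0.073,"wx": 0,"wy": 0,"wz": 0},{"dx": 0.1,"dy": 0,"dz": 0.073,"wx": 0,"wy": 0,"wz": 0},{"dx": 0.1,"dy": 0,"dz": 0.073,"wx": 0,"wy": 0,"wz": 0},{"dx": 0.1,"dy": 0,"dz": 0.073,"wx": 0,"wy": 0,"wz": 0}]'

```text
t: 22.12
tcp_pos: [0.5019, 0.0465, 0.2406]
tool_rot: [-0.074, 0.997, 0.0, 0.001]
contact_force: [5.6, 0.5, 0.5]
opening: 0.002
grip_force: 2.1
```

Request:
apply_moves --moves '[{"dx": 0.09,"dy": 0,"dz": 0.086,"wx": 0,"wy": 0,"wz": 0},{"dx": 0.09,"dy": 0,"dz": 0.086,"wx": 0,"wy": 0,"wz": 0},{"dx": 0.09,"dy": 0,"dz": 0.086,"wx": 0,"wy": 0,"wz": 0},{"dx": 0.09,"dy": 0,"dz": 0.086,"wx": 0,"wy": 0,"wz": 0},{"dx": 0.09,"dy": 0,"dz": 0.086,"wx": 0,"wy": 0,"wz": 0},{"dx": 0.09,"dy": 0,"dz": 0.086,"wx": 0,"wy": 0,"wz": 0},{"dx": 0.09,"dy": 0,"dz": 0.086,"wx": 0,"wy": 0,"wz": 0},{"dx": 0.09,"dy": 0,"dz": 0.086,"wx": 0,"wy": 0,"wz": 0}]'

```text
t: 22.78
tcp_pos: [0.484, 0.0439, 0.2233]
tool_rot: [-0.074, 0.997, 0.0, 0.0]
contact_force: [4.4, 1.1, 2.1]
opening: 0.006
grip_force: 2.2
```

Request:
apply_moves --moves '[{"dx": 0.08,"dy": 0,"dz": 0.097,"wx": 0,"wy": 0,"wz": 0},{"dx": 0.08,"dy": 0,"dz": 0.097,"wx": 0,"wy": 0,"wz": 0},{"dx": 0.08,"dy": 0,"dz": 0.097,"wx": 0,"wy": 0,"wz": 0},{"dx": 0.08,"dy": 0,"dz": 0.097,"wx": 0,"wy": 0,"wz": 0},{"dx": 0.08,"dy": 0,"dz": 0.097,"wx": 0,"wy": 0,"wz": 0},{"dx": 0.08,"dy": 0,"dz": 0.097,"wx": 0,"wy": 0,"wz": 0},{"dx": 0.08,"dy": 0,"dz": 0.097,"wx": 0,"wy": 0,"wz": 0},{"dx": 0.08,"dy": 0,"dz": 0.097,"wx": 0,"wy": 0,"wz": 0}]'

```text
t: 23.45
tcp_pos: [0.4682, 0.0415, 0.2038]
tool_rot: [-0.074, 0.997, 0.0, 0.0]
contact_force: [5.2, 1.1, 2.7]
opening: 0.008
grip_force: 2.3
```

Request:
apply_moves --moves '[{"dx": 0.067,"dy": 0,"dz": 0.107,"wx": 0,"wy": 0,"wz": 0},{"dx": 0.067,"dy": 0,"dz": 0.107,"wx": 0,"wy": 0,"wz": 0},{"dx": 0.067,"dy": 0,"dz": 0.107,"wx": 0,"wy": 0,"wz": 0},{"dx": 0.067,"dy": 0,"dz": 0.107,"wx": 0,"wy": 0,"wz": 0},{"dx": 0.067,"dy": 0,"dz": 0.107,"wx": 0,"wy": 0,"wz": 0},{"dx": 0.067,"dy": 0,"dz": 0.107,"wx": 0,"wy": 0,"wz": 0},{"dx": 0.067,"dy": 0,"dz": 0.107,"wx": 0,"wy": 0,"wz": 0},{"dx": 0.067,"dy": 0,"dz": 0.107,"wx": 0,"wy": 0,"wz": 0}]'

```text
t: 24.12
tcp_pos: [0.4552, 0.0396, 0.1826]
tool_rot: [-0.074, 0.997, 0.0, 0.001]
contact_force: [3.9, 1.7, 3.2]
opening: 0.007
grip_force: 2.5
```

Request:
apply_moves --moves '[{"dx": 0.054,"dy": 0,"dz": 0.116,"wx": 0,"wy": 0,"wz": 0},{"dx": 0.054,"dy": 0,"dz": 0.116,"wx": 0,"wy": 0,"wz": 0},{"dx": 0.054,"dy": 0,"dz": 0.116,"wx": 0,"wy": 0,"wz": 0},{"dx": 0.054,"dy": 0,"dz": 0.116,"wx": 0,"wy": 0,"wz": 0},{"dx": 0.054,"dy": 0,"dz": 0.116,"wx": 0,"wy": 0,"wz": 0},{"dx": 0.054,"dy": 0,"dz": 0.116,"wx": 0,"wy": 0,"wz": 0},{"dx": 0.054,"dy": 0,"dz": 0.116,"wx": 0,"wy": 0,"wz": 0},{"dx": 0.054,"dy": 0,"dz": 0.116,"wx": 0,"wy": 0,"wz": 0}]'

```text
t: 24.78
tcp_pos: [0.4447, 0.0381, 0.1594]
tool_rot: [-0.074, 0.997, 0.0, 0.001]
contact_force: [5.2, 0.2, 4.4]
opening: 0.007
grip_force: 2.6
```

Request:
apply_moves --moves '[{"dx": 0.026,"dy": 0,"dz": 0.082,"wx": 0,"wy": 0,"wz": 0},{"dx": 0.026,"dy": 0,"dz": 0.082,"wx": 0,"wy": 0,"wz": 0},{"dx": 0.026,"dy": 0,"dz": 0.082,"wx": 0,"wy": 0,"wz": 0},{"dx": 0.026,"dy": 0,"dz": 0.082,"wx": 0,"wy": 0,"wz": 0},{"dx": 0.026,"dy": 0,"dz": 0.082,"wx": 0,"wy": 0,"wz": 0},{"dx": 0.026,"dy": 0,"dz": 0.082,"wx": 0,"wy": 0,"wz": 0},{"dx": 0.026,"dy": 0,"dz": 0.082,"wx": 0,"wy": 0,"wz": 0},{"dx": 0.026,"dy": 0,"dz": 0.082,"wx": 0,"wy": 0,"wz": 0},{"dx": 0.026,"dy": 0,"dz": 0.082,"wx": 0,"wy": 0,"wz": 0},{"dx": 0.026,"dy": 0,"dz": 0.082,"wx": 0,"wy": 0,"wz": 0},{"dx": 0.026,"dy": 0,"dz": 0.082,"wx": 0,"wy": 0,"wz": 0},{"dx": 0.026,"dy": 0,"dz": 0.082,"wx": 0,"wy": 0,"wz": 0}]'

```text
t: 25.78
tcp_pos: [0.4362, 0.0367, 0.1344]
tool_rot: [-0.074, 0.997, 0.0, -0.0]
contact_force: [4.0, 2.0, 4.3]
opening: 0.008
grip_force: 2.6
```

Request:
apply_moves --moves '[{"dx": 0.022,"dy": 0,"dz": 0.075,"wx": 0,"wy": 0,"wz": 0},{"dx": 0.022,"dy": 0,"dz": 0.075,"wx": 0,"wy": 0,"wz": 0},{"dx": 0.022,"dy": 0,"dz": 0.075,"wx": 0,"wy": 0,"wz": 0},{"dx": 0.022,"dy": 0,"dz": 0.075,"wx": 0,"wy": 0,"wz": 0},{"dx": 0.022,"dy": 0,"dz": 0.075,"wx": 0,"wy": 0,"wz": 0},{"dx": 0.022,"dy": 0,"dz": 0.075,"wx": 0,"wy": 0,"wz": 0},{"dx": 0.022,"dy": 0,"dz": 0.075,"wx": 0,"wy": 0,"wz": 0},{"dx": 0.022,"dy": 0,"dz": 0.075,"wx": 0,"wy": 0,"wz": 0},{"dx": 0.022,"dy": 0,"dz": 0.075,"wx": 0,"wy": 0,"wz": 0},{"dx": 0.022,"dy": 0,"dz": 0.075,"wx": 0,"wy": 0,"wz": 0}]'

```text
t: 26.62
tcp_pos: [0.4312, 0.0359, 0.1158]
tool_rot: [-0.074, 0.997, 0.0, 0.0]
contact_force: [4.9, 0.1, 5.5]
opening: 0.006
grip_force: 3.0
```

Request:
apply_moves --moves '[{"dx": 0,"dy": 0,"dz": 0.06,"wx": 0,"wy": 0,"wz": 0},{"dx": 0,"dy": 0,"dz": 0.06,"wx": 0,"wy": 0,"wz": 0},{"dx": 0,"dy": 0,"dz": 0.06,"wx": 0,"wy": 0,"wz": 0},{"dx": 0,"dy": 0,"dz": 0.06,"wx": 0,"wy": 0,"wz": 0},{"dx": 0,"dy": 0,"dz": 0.04,"wx": 0,"wy": 0,"wz": 0},{"dx": 0,"dy": 0,"dz": 0.04,"wx": 0,"wy": 0,"wz": 0},{"dx": 0,"dy": 0,"dz": 0.04,"wx": 0,"wy": 0,"wz": 0},{"dx": 0,"dy": 0,"dz": 0,"wx": 0,"wy": 0,"wz": 0},{"dx": 0,"dy": 0,"dz": 0,"wx": 0,"wy": 0,"wz": 0}]'

```text
t: 27.37
tcp_pos: [0.4305, 0.0357, 0.1067]
tool_rot: [-0.074, 0.997, -0.0, -0.0]
contact_force: [3.8, 1.0, 4.8]
opening: 0.004
grip_force: 2.5
```

Request:
apply_moves --moves '[{"dx": 0,"dy": 0,"dz": 0.04,"wx": 0,"wy": 0,"wz": 0},{"dx": 0,"dy": 0,"dz": 0.04,"wx": 0,"wy": 0,"wz": 0},{"dx": 0,"dy": 0,"dz": 0.04,"wx": 0,"wy": 0,"wz": 0},{"dx": 0,"dy": 0,"dz": 0.04,"wx": 0,"wy": 0,"wz": 0},{"dx": 0,"dy": 0,"dz": 0.04,"wx": 0,"wy": 0,"wz": 0},{"dx": 0,"dy": 0,"dz": 0,"wx": 0,"wy": 0,"wz": 0},{"dx": 0,"dy": 0,"dz": 0,"wx": 0,"wy": 0,"wz": 0}]'

```text
t: 27.95
tcp_pos: [0.4303, 0.0357, 0.1017]
tool_rot: [-0.074, 0.997, -0.0, -0.0]
contact_force: [4.2, 1.3, 6.5]
opening: 0.004
grip_force: 2.5
```

Request:
apply_moves --moves '[{"dx": 0,"dy": 0,"dz": 0.04,"wx": 0,"wy": 0,"wz": 0},{"dx": 0,"dy": 0,"dz": 0,"wx": 0,"wy": 0,"wz": 0},{"dx": 0,"dy": 0,"dz": 0,"wx": 0,"wy": 0,"wz": 0}]'

```text
t: 28.2
tcp_pos: [0.4303, 0.0357, 0.1007]
tool_rot: [-0.074, 0.997, -0.0, -0.0]
contact_force: [3.6, 1.0, 6.5]
opening: 0.005
grip_force: 2.5
```

Request:
apply_moves --moves '[{"dx": 0,"dy": 0,"dz": 0.02,"wx": 0,"wy": 0,"wz": 0},{"dx": 0,"dy": 0,"dz": 0,"wx": 0,"wy": 0,"wz": 0},{"dx": 0,"dy": 0,"dz": 0,"wx": 0,"wy": 0,"wz": 0}]'

```text
t: 28.45
tcp_pos: [0.4303, 0.0357, 0.1003]
tool_rot: [-0.074, 0.997, -0.0, -0.0]
contact_force: [2.8, 0.6, 5.4]
opening: 0.006
grip_force: 3.1
```

Request:
apply_moves --moves '[{"dx": 0,"dy": 0,"dz": 0.02,"wx": 0,"wy": 0,"wz": 0},{"dx": 0,"dy": 0,"dz": 0,"wx": 0,"wy": 0,"wz": 0},{"dx": 0,"dy": 0,"dz": 0,"wx": 0,"wy": 0,"wz": 0}]'

```text
t: 28.7
tcp_pos: [0.4303, 0.0357, 0.1]
tool_rot: [-0.074, 0.997, -0.0, -0.0]
contact_force: [3.8, 0.8, 7.7]
opening: 0.006
grip_force: 4.2
```

Request:
apply_moves --moves '[{"dx": 0,"dy": 0,"dz": 0.015,"wx": 0,"wy": 0,"wz": 0},{"dx": 0,"dy": 0,"dz": 0,"wx": 0,"wy": 0,"wz": 0},{"dx": 0,"dy": 0,"dz": 0,"wx": 0,"wy": 0,"wz": 0}]'

```text
t: 28.95
tcp_pos: [0.4303, 0.0357, 0.0997]
tool_rot: [-0.074, 0.997, -0.0, -0.0]
contact_force: [2.6, 1.0, 10.4]
opening: 0.003
grip_force: 5.2
```

Request:
apply_moves --moves '[{"dx": 0,"dy": 0,"dz": -0.1,"wx": 0,"wy": 0,"wz": 0},{"dx": 0,"dy": 0,"dz": -0.1,"wx": 0,"wy": 0,"wz": 0},{"dx": 0,"dy": 0,"dz": -0.2,"wx": 0,"wy": 0,"wz": 0},{"dx": 0,"dy": 0,"dz": -0.5,"wx": 0,"wy": 0,"wz": 0},{"dx": 0,"dy": 0,"dz": -1,"wx": 0,"wy": 0,"wz": 0},{"dx": 0,"dy": 0,"dz": -1,"wx": 0,"wy": 0,"wz": 0},{"dx": 0,"dy": 0,"dz": -1,"wx": 0,"wy": 0,"wz": 0},{"dx": 0,"dy": 0,"dz": -1,"wx": 0,"wy": 0,"wz": 0},{"dx": 0,"dy": -1,"dz": -1,"wx": 0,"wy": 0,"wz": 0},{"dx": 0,"dy": -1,"dz": 0,"wx": 0,"wy": 0,"wz": 0},{"dx": 0,"dy": -1,"dz": 0,"wx": 0,"wy": 0,"wz": 0},{"dx": 0,"dy": -1,"dz": 0,"wx": 0,"wy": 0,"wz": 0},{"dx": 0,"dy": -1,"dz": 0,"wx": 0,"wy": 0,"wz": 0},{"dx": 0,"dy": -1,"dz": 0,"wx": 0,"wy": 0,"wz": 0},{"dx": 0,"dy": 0,"dz": 0,"wx": 0,"wy": 0,"wz": 0},{"dx": 0,"dy": 0,"dz": 0,"wx": 0,"wy": 0,"wz": 0}]'

```text
t: 30.28
tcp_pos: [0.4503, -0.1139, 0.246]
tool_rot: [-0.072, 0.997, 0.0, -0.003]
contact_force: [-0.2, -0.3, -0.8]
opening: 0.005
grip_force: 0.0
```

```bash
python3 - <<'E'
from st import *
from h import *
from bench import cams
a=[cv2.cvtColor(cams.get_image(n)['frame'],cv2.COLOR_RGB2BGR) for n in("scene","top")]
c=lambda im,x,y:cv2.resize(im[y:y+190,x:x+160],(400,475),interpolation=cv2.INTER_CUBIC)
cv2.imwrite('pics/end.png',np.hstack([c(a[0],190,70),c(a[1],180,130)]))
E
```

```text
t 30.28 tcp [ 0.4503 -0.1139  0.246 ] F [-0.17 -0.33 -0.81] open 0.005 grip 0.0
[[-9.896e-01 -1.438e-01 -5.500e-03]
 [-1.438e-01  9.896e-01 -0.000e+00]
 [ 5.500e-03  8.000e-04 -1.000e+00]]
case xyz mm [ -97.8 -150.1  246. ] j [ 0.46  0.52 -0.48  2.02  0.37  0.69  1.46]
```

View pics/end.png

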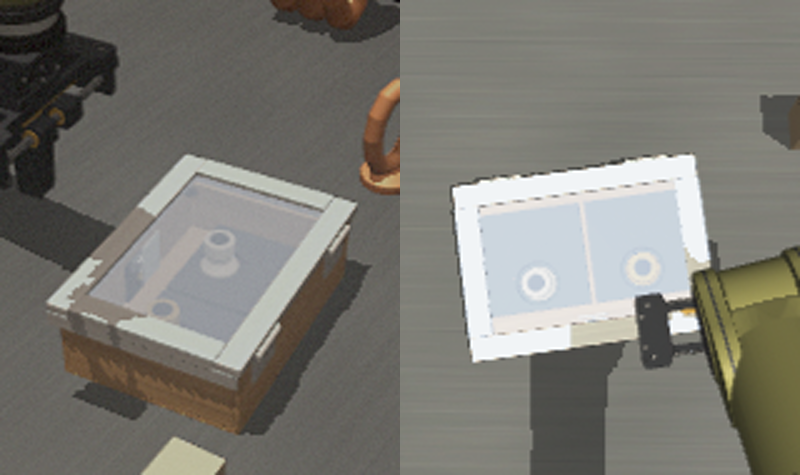

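The lid is shut and holding by itself. Both holders are visible standing in their wells through the pane, so I'm handing the job in.

```bash
python3 -c "
from bench import workorder
print(workorder.job_done())"
```

```text
the job is handed in; nothing more can be done
None
```

The brass holder stands in the empty well, the lid is shut and held by its catch, and the job was handed in at about 30 s; no verdict came back, so I don't know the judged result.

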